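# Make up two ring packs on the assembly posts

### The arm

A 7-joint arm with a two-finger parallel gripper is mounted at the origin on the work surface; the furniture and walls round the work are solid. World frame = base frame: x ahead of the robot, y to its left, z up, the work surface at z = 0. Lengths are in m, angles in rad, forces in N, time in s.
With the tool pointing down it reaches from about 0.425 to 0.95 m from the base axis. Payload 4.7 kg.
Tool frame: the origin (TCP) lies at the very end of the fingers, on their centre line; the grasp point (between the pads) lies robot.grasp_offset behind it (robot.grasp_offset is the distance from the TCP to the grasp point, in m); z points along the fingers, y is the line along which they close (so a half turn about z gives the same grasp; the last joint's range is limited). The gripper opens to 85 mm and grips with 20 to 120 N. Pads are 22 mm wide; open, the fingers measure 114 mm over their backs; the gripper's body (76 mm by 85 mm) begins 54 mm behind the grasp point. The pads swing forward as they close: fully open they stand 13 mm farther back than shut.
Start: joints at [-1.153, 0.469, -0.049, 1.532, 0.024, 1.141, -0.082], TCP at [0.292, 0.609, 0.231] pointing down, gripper open.
Joint ranges: [-2.59, 2.59], [-0.33, 1.99], [-1.39, 1.29], [0.1, 2.45], [-1.04, 4.18], [0.21, 1.99], [-2.66, 2.66]. Speed limits (rad/s): [2.57, 2.57, 3.14, 3.14, 3.14, 3.14, 3.14].

### API

Orientations are given as [roll, pitch, yaw] about the fixed x, y, z axes, in that order (R = Rz(yaw) Ry(pitch) Rx(roll)).
In Python, from cell import robot, solver, capture gives the robot as it stands. Calls block until the motion is done:
- robot.move_pose(position, orientation): joint-space move of the TCP to a pose.
- robot.servo_line(position, rotation=None, speed=0.15, threshold=None): straight line of the TCP; rotation=None keeps the orientation; speed is the mean speed in m/s. With threshold (N) it stops when the force on the tool has changed by that much, and returns True; else False.
- robot.move_j(angles): joint-space move.
- robot.gripper_open() and robot.gripper_close(effort=None): open the fingers fully, or close them until they stop; effort is the grip in N (None keeps the last).
- robot.pause(seconds).
- solver.inverse_kinematics(position, orientation): joint angles nearest the present ones, or None.
- robot.get_state(): the state.
- capture(name): name is "scene" or "top" or "wrist"; returns a dict with "pixels" (420x560x3 uint8, red, green, blue), "z_map" (420x560 float32, m along the optical axis (not along the pixel's ray), 0 where there is no reading), "fx", "fy", "cx", "cy" (pixels), "D" ([k1, k2, p1, p2, k3] as OpenCV has them; the pictures are not rectified), "rvec" (rotation vector, rad) and "tvec" (3), from world to camera coordinates, as OpenCV has them; the wrist camera has in their place "mount" (4x4, takes a point from camera to tool coordinates, whose origin is the TCP and whose axes are the flange's). Camera axes: x right, y down, z forward; pixel columns grow to the right and rows downward; lengths in m; the calibration is good to about 2 mm. A picture is of the moment at which its call begins: read the wrist's pose just before it.
A pose or a line that the arm cannot do raises robot.MotionError and nothing moves.
- robot.close_job(): hands the job in; it is judged then, once.
The state is a dict: "t": time; "q": joint angles; "joint_vel": joint speeds; "joint_torque": joint torques, N m; "ee_pos": TCP position; "tool_rot": TCP orientation; "wrist_force": force on the tool from outside, world axes, zero at the start; "torque": the same for the moment, N m; "opening": finger opening in m; "finger_force": force on a finger pad.
Only numpy, scipy, OpenCV 4.12 (cv2) and the standard library are available. Lean on these libraries where they do the work, as an engineer would, in place of code of your own. Each camera call takes 0.05 s, during which the arm holds its last target. There are 200 camera calls.

### The job

Make up the two ring packs for the spindle: on the post with the blue foot put the silver spacer first and the brass spacer on top of it, and on the post with the yellow foot put the black nut first and the red ring on top of it. Each ring goes over the post and lies flat and fully down; leave the dowel pin and the two cap screws where they are.

Things in the scene. Friction and masses are not known exactly. Their poses are not given: they have to be found in the camera images.
- steel_spacer: Bright silver spacer ring, outside diameter 52 mm, height 18 mm, straight bore 28 mm, 130 to 240 g. Loose, lies flat on the green board. Origin: centre of its underside; z up along its axis; round, so any yaw serves.
- brass_spacer: Yellow brass spacer ring, outside diameter 46 mm, height 18 mm, straight bore 28 mm, 95 to 170 g. Loose, lies flat on the green board. Origin: centre of its underside; z up along its axis; round, so any yaw serves.
- black_nut: Black shaft nut, a ring with six light grey slots marked round its rim (flush, they do not matter for gripping), outside diameter 52 mm, height 18 mm, plain bore 28 mm, 125 to 225 g. Loose, lies flat on the green board. Origin: centre of its underside; z up along its axis; round, so any yaw serves.
- red_ring: Red plastic ring, outside diameter 46 mm, height 18 mm, straight bore 28 mm, 45 to 80 g. Loose, lies flat on the green board. Origin: centre of its underside; z up along its axis; round, so any yaw serves.
- blue_post: Assembly post with a blue foot. Fixed on the green assembly board (14 mm thick, lying on the bench): round foot 64 mm in diameter and 10 mm thick, from its centre a bright steel post 17 mm in diameter rises 40 mm above the foot, its top 6 mm coned. Origin: centre of the foot's underside, on the board; z up along the post.
- yellow_post: Assembly post with a yellow foot. Fixed on the green assembly board (14 mm thick, lying on the bench): round foot 64 mm in diameter and 10 mm thick, from its centre a bright steel post 17 mm in diameter rises 40 mm above the foot, its top 6 mm coned. Origin: centre of the foot's underside, on the board; z up along the post.
- dowel_pin: Bystander: steel dowel pin standing loose, 21 mm in diameter, 42 mm tall. Origin: centre of its underside. Beware a tall fixed obstacle, not listed: a machine spindle in a red wrapper, about 150 mm in diameter and far taller than the work, stands upright on the bench straight before the robot, its axis near x = 0.33, y = 0.06 m; all the work lies on its left (+y) side, so keep the whole arm to that side.
- cap_screw_a: Bystander: black cap screw lying loose, 44 mm long along its y axis, 15 mm thick. Origin: centre of its underside.
- cap_screw_b: Bystander: black cap screw lying loose, 38 mm long along its y axis, 12 mm thick. Origin: centre of its underside.
Things that resemble listed ones, but are neither listed nor needed, are in the scene too. Of the things like the black_nut, leave any that is orange or turquoise; of the rest the larger one is meant.

How it is judged:
At the end, for the whole second after the job is handed in: Silver spacer on the blue foot with the brass spacer on it, black nut on the yellow foot with the red ring on it: each within 8 mm of its post's axis, its height within 3 mm of fully down, tilted under 0.1 rad, at rest and released (horizontal distance between each of steel_spacer, brass_spacer and blue_post below 0.008 m and z of steel_spacer in the frame of blue_post between 0.007 and 0.013 m and angle between each of steel_spacer, brass_spacer, black_nut, red_ring's own z axis and vertical below 0.1 rad and linear speed of each of steel_spacer, brass_spacer, black_nut, red_ring below 0.02 m/s and z of brass_spacer in the frame of blue_post between 0.025 and 0.031 m and horizontal distance between each of black_nut, red_ring and yellow_post below 0.008 m and z of black_nut in the frame of yellow_post between 0.007 and 0.013 m and z of red_ring in the frame of yellow_post between 0.025 and 0.031 m); the robot touches nothing.
It fails at once if the dowel pin or a cap screw is moved by more than 25 mm (distance of any of dowel_pin, cap_screw_a, cap_screw_b from where it was at the start of the episode above 0.025 m).
It also fails if it takes over 115 s, if anything falls off the work surface, if the arm or the gripper's body presses on something with over 40 N, if the wrist force passes 120 N, or if a joint passes its speed limit or range.

## Working session

There is one attempt and no reset: what is moved stays moved. The work goes in short steps, each a Python script; the robot and the scene stay as the last script left them, time stands still between calls to the robot, and variables do not carry over. Pictures are saved under pics/ and viewed, at most 14 in all, crops included, and the job is handed in when it is done.

```bash
mkdir -p pics; ls
cat > h.py <<'E'
import numpy as np, cv2
from cell import robot, solver, capture
def save(n,img,s=1): cv2.imwrite('pics/'+n+'.png',cv2.cvtColor(cv2.resize(img,None,fx=s,fy=s),cv2.COLOR_RGB2BGR))
E
python3 - <<'E'
from h import *
import pickle
s=robot.get_state(); print(s, robot.grasp_offset)
d={}
for n in ("scene","top"):
    d[n]=capture(n); save(n,d[n]['pixels'],1.4)
    print({k:v for k,v in d[n].items() if k not in('pixels','z_map')})
s=robot.get_state();d['wrist']=capture('wrist');save('wrist',d['wrist']['pixels']);print(d['wrist']['mount'])
pickle.dump((d,s),open('d.pkl','wb'))
E
```

```text
pics
{'t': 0.0, 'q': array([-1.15289843,  0.46946415, -0.04859254,  1.53369869,  0.02406941,
        1.14103453, -0.08228908]), 'joint_vel': array([ 6.13779481e-04,  1.45998031e-03, -1.49610338e-03,  9.70734727e-04,
        1.72919584e-03, -4.08159835e-05,  1.40270723e-03]), 'joint_torque': array([-4.10586354e-04, -5.10324848e+01, -4.67830617e-02, -2.37723935e+01,
        1.07259068e-02,  7.38945266e-03,  3.96200363e-06]), 'ee_pos': array([0.29138008, 0.60820549, 0.2302441 ]), 'tool_rot': array([-3.13957281e+00,  4.94083596e-05,  2.69482255e+00]), 'wrist_force': array([0.41026185, 1.05569609, 0.35225823]), 'torque': array([ 0.07276083, -0.03695093, -0.04005321]), 'finger_force': 0.0, 'opening': 0.08539253713409233} 0.0187
{'fx': 451.2642715891112, 'fy': 451.2642715891112, 'cx': 281.6618612266816, 'cy': 206.2131957089257, 'D': array([0.02473521, 0.        , 0.        , 0.        , 0.        ]), 'rvec': array([ 1.10462366, -1.92724907,  1.26334925]), 'tvec': array([0.50695363, 0.10577056, 0.73352093])}
{'fx': 456.6222120216403, 'fy': 456.6222120216403, 'cx': 280.30191755018245, 'cy': 206.8653520555678, 'D': array([-0.01832363,  0.        ,  0.        ,  0.        ,  0.        ]), 'rvec': array([ 2.17464823, -2.20898712,  0.08077282]), 'tvec': array([0.35668312, 0.36964807, 0.8774169 ])}
[[-6.28959269e-04 -9.60064362e-01 -2.79778530e-01  7.19594418e-02]
 [ 9.99999645e-01 -4.46792115e-04 -7.14886376e-04 -9.08416391e-04]
 [ 5.61334091e-04 -2.79778880e-01  9.60064302e-01 -1.43359006e-01]
 [ 0.00000000e+00  0.00000000e+00  0.00000000e+00  1.00000000e+00]]
```

View pics/top.png

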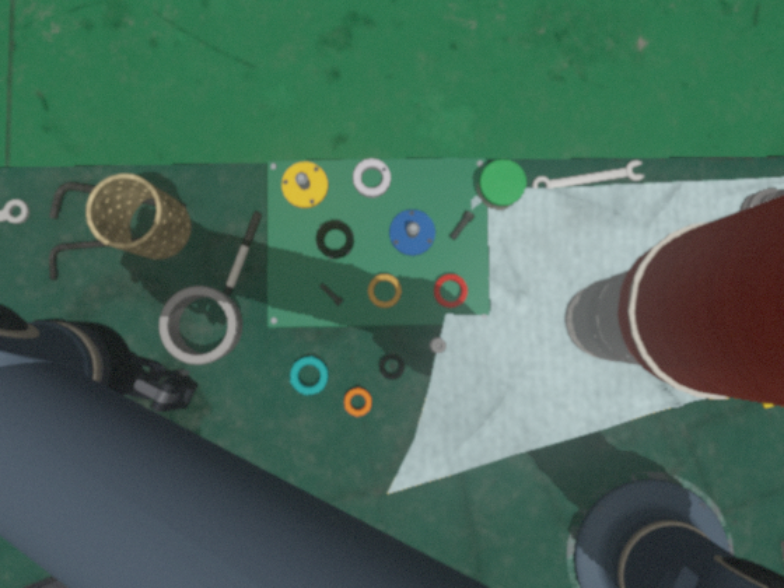

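View pics/scene.png

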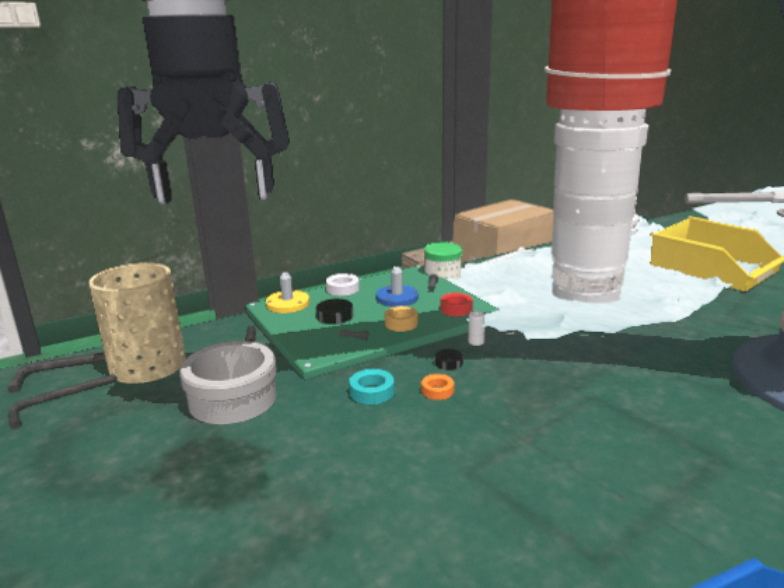

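Top view (1.4× pixels):
- **Posts:** yellow foot (304,184), blue foot (412,232).
- **Silver candidates:** ring on the board (372,178). The large grey housing (200,325) and the wrench ends are not it.
- **Black candidates:** large nut on the board (335,239), small nut (391,365). The turquoise (309,375) and orange (357,402) rings are to be left. I choose the larger one at (335,239).
- **Brass and red:** brass (385,291), red (450,291).
- **Bystanders:** cap screws (462,225) and (331,293), dowel (438,345).

```bash
cat >> h.py <<'E'
def cam(c,s=None):
    K=np.array([[c['fx'],0,c['cx']],[0,c['fy'],c['cy']],[0,0,1.]])
    if 'rvec' in c:
        R=cv2.Rodrigues(np.array(c['rvec']))[0]; return K,R.T,-R.T@np.array(c['tvec'])
    from scipy.spatial.transform import Rotation as Ro
    T=np.eye(4);T[:3,:3]=Ro.from_euler('xyz',s['tool_rot']).as_matrix();T[:3,3]=s['ee_pos']
    T=T@np.array(c['mount']);return K,T[:3,:3],T[:3,3]
def ray(c,uv,z,s=None):
    K,R,o=cam(c,s)
    p=cv2.undistortPoints(np.float64(uv).reshape(-1,1,2),K,np.array(c['D'])).reshape(-1,2)
    d=np.c_[p,np.ones(len(p))]@R.T
    return o+d*((z-o[2])/d[:,2])[:,None]
def cloud(c,s=None):
    v,u=np.mgrid[:420,:560]; K,R,o=cam(c,s)
    p=cv2.undistortPoints(np.c_[u.ravel(),v.ravel()].astype(float).reshape(-1,1,2),K,np.array(c['D'])).reshape(-1,2)
    return (o+(np.c_[p,np.ones(len(p))]*c['z_map'].ravel()[:,None])@R.T).reshape(420,560,3)
E
python3 - <<'E'
from h import *
import pickle
d,s=pickle.load(open('d.pkl','rb')); c=d['top']
P=cloud(c)
save('crop',c['pixels'][100:300,170:380],3)
seeds=dict(yellow=(304,184),silver=(372,178),black=(335,239),blue=(412,232),brass=(385,291),red=(450,291),dowel=(438,345),sA=(462,225),sB=(331,293),jar=(502,183))
for n,(u,v) in seeds.items():
    u/=1.4;v/=1.4
    q=P[int(v),int(u)]; print(n,ray(c,[(u,v)],.032 if n not in('yellow','blue') else .024).round(3)[0],q.round(3))
for v in (60,90,105,113,118,125): print(v,P[v,[200,280,340]].round(3).tolist())
hm=((P[...,2]>.025)&(P[...,2]<.042)).astype(np.uint8)
n,l,st,ce=cv2.connectedComponentsWithStats(hm)
for i in range(1,n):
    if st[i,4]>60: 
        q=P[l==i];print(st[i],q.min(0).round(3),q.max(0).round(3))
E
```

```text
yellow [0.523 0.471 0.024] [0.517 0.468 0.052]
silver [0.528 0.377 0.032] [0.532 0.378 0.015]
black [0.444 0.428 0.032] [0.448 0.43  0.015]
blue [0.453 0.323 0.024] [0.449 0.325 0.061]
brass [0.372 0.361 0.032] [0.375 0.361 0.014]
red [0.371 0.273 0.032] [0.374 0.272 0.013]
dowel [0.298 0.291 0.032] [0.299 0.292 0.029]
sA [0.461 0.255 0.032] [0.463 0.254 0.025]
sB [0.37  0.434 0.032] [0.371 0.436 0.027]
jar [0.518 0.198 0.032] [0.514 0.203 0.054]
60 [[0.993, 0.641, -0.798], [0.991, 0.336, -0.804], [0.987, 0.107, -0.8]]
90 [[0.878, 0.642, -0.802], [0.87, 0.338, -0.793], [0.87, 0.11, -0.802]]
105 [[0.82, 0.642, -0.802], [0.815, 0.339, -0.803], [0.812, 0.112, -0.8]]
113 [[0.789, 0.642, -0.803], [0.56, 0.349, 0.014], [0.559, 0.23, 0.013]]
118 [[0.553, 0.506, 0.013], [0.55, 0.349, 0.013], [0.548, 0.231, 0.016]]
125 [[0.537, 0.505, 0.019], [0.536, 0.349, 0.014], [0.534, 0.231, 0.015]]
[252 113  27  27 380] [0.505 0.353 0.025] [0.556 0.403 0.036]
[ 84 137  25  37 147] [0.444 0.679 0.025] [0.511 0.724 0.042]
[102 140  31  44 138] [0.425 0.634 0.025] [0.507 0.69  0.042]
[322 150  17  20  81] [0.446 0.238 0.025] [0.482 0.27  0.032]
[226 157  27  27 396] [0.421 0.404 0.025] [0.472 0.454 0.036]
[263 195  24  24 256] [0.353 0.34  0.028] [0.397 0.384 0.035]
[310 195  24  24 259] [0.351 0.25  0.025] [0.395 0.295 0.036]
[405 207  21  48  80] [0.28  0.08  0.025] [0.37  0.116 0.042]
[120 211  20  42 134] [0.292 0.62  0.025] [0.37  0.652 0.042]
[ 308  241  112   77 3287] [0.165 0.092 0.025] [0.308 0.301 0.042]
[432 364  63  56 483] [-0.028 -0.047  0.025] [0.072 0.072 0.042]
```

View pics/crop.png

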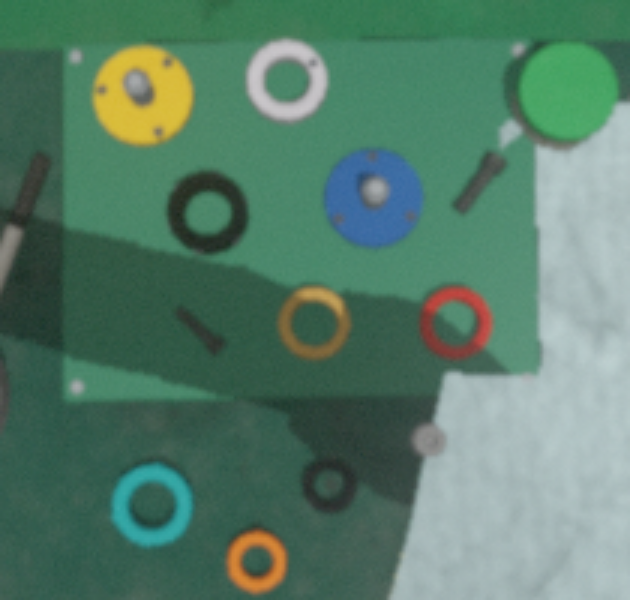

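The crop confirms the choices: large black nut at (207,212), silver (287,80), brass (314,322) and red (456,322). The bystander screws are at (480,182) and (200,330), and the dowel is at (428,440). Next I hover over the silver ring and look from close by.

```bash
cat >> h.py <<'E'
PI=np.pi
X=[PI,0,PI/2]; Y=[PI,0,PI]
def see(xy,zt,rad=.045,tol=.006,name=None):
    s=robot.get_state(); c=capture('wrist'); P=cloud(c,s)
    if name: save(name,c['pixels'])
    m=(abs(P[...,2]-zt)<tol)&(np.hypot(P[...,0]-xy[0],P[...,1]-xy[1])<rad)
    m=cv2.morphologyEx(m.astype(np.uint8),cv2.MORPH_OPEN,np.ones((3,3)))
    n,l,st,_=cv2.connectedComponentsWithStats(m)
    if n<2: return None
    i=1+np.argmax(st[1:,4]); q=P[l==i]
    (x,y),r=cv2.minEnclosingCircle(q[:,:2].astype(np.float32))
    return np.round([x,y,r*2,np.median(q[:,2]),st[i,4]],4)
E
python3 - <<'E'
from h import *
for n,p,o in [('silver',(.53,.378),X),('blue',(.453,.323),X),('brass',(.375,.362),X),('black',(.446,.429),Y),('yellow',(.522,.471),Y),('red',(.373,.2725),Y)]:
    for z in (.15,.02):
        q=solver.inverse_kinematics([*p,z],o); print(n,z,None if q is None else np.round(q,2))
robot.move_pose([.53,.378,.15],X)
print(see((.53,.378),.032,name='w1'),robot.get_state()['q'].round(2),robot.get_state()['t'])
print(see((.453,.323),.024),see((.453,.323),.06,.03))
E
```

```text
silver 0.15 [-0.86  0.51  0.24  1.69 -0.14  0.96 -0.56]
silver 0.02 [-0.82  0.67  0.19  1.76 -0.18  0.73 -0.54]
blue 0.15 [-0.89  0.37  0.25  1.92 -0.12  0.87 -0.58]
blue 0.02 [-0.84  0.56  0.19  2.   -0.18  0.6  -0.53]
brass 0.15 [-1.03  0.31  0.22  1.99 -0.09  0.84 -0.76]
brass 0.02 [-0.98  0.52  0.17  2.08 -0.15  0.56 -0.7 ]
black 0.15 [-0.76  0.46 -0.09  1.75  0.05  0.93  0.69]
black 0.02 [-0.77  0.62 -0.09  1.83  0.08  0.69  0.67]
yellow 0.15 [-0.74  0.58 -0.08  1.54  0.05  1.02  0.74]
yellow 0.02 [-0.74  0.73 -0.07  1.61  0.07  0.8   0.72]
red 0.15 [-0.68  0.22 -0.05  2.11  0.02  0.81  0.83]
red 0.02 [-0.66  0.45 -0.07  2.2   0.06  0.5   0.79]
[5.287e-01 3.770e-01 5.230e-02 3.250e-02 1.813e+03] [-0.86  0.51  0.24  1.69 -0.14  0.96 -0.56] 1.4917
[4.526e-01 3.219e-01 6.500e-02 2.480e-02 2.541e+03] [4.546e-01 3.232e-01 1.570e-02 6.120e-02 2.220e+02]
```

View pics/w1.png

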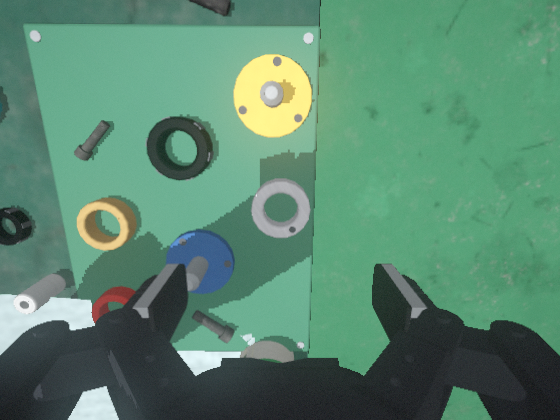

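Wrist view: silver at (281,208), blue (200,262) and yellow (272,95), all measured to about 1 mm. I pick the silver ring.

```bash
cat >> h.py <<'E'
ZG=.017; ZC=.105
def pick(xy,o,effort=60):
    robot.move_pose([*xy,.10],o); robot.servo_line([*xy,ZG],speed=.1,threshold=15)
    z=robot.get_state()['ee_pos'][2]
    robot.gripper_close(effort); robot.servo_line([*xy,ZC],speed=.15)
    s=robot.get_state(); print('pick',z,s['opening'],s['wrist_force'].round(1),s['t']); return z
def place(xy,o,zbot,zpick):
    robot.move_pose([*xy,ZC],o)
    robot.servo_line([*xy,zbot+.006+zpick-.014],speed=.1,threshold=20)
    h=robot.servo_line([*xy,zbot+zpick-.014-.002],speed=.03,threshold=6)
    s=robot.get_state(); print('place',h,s['ee_pos'],s['wrist_force'].round(1),s['t'])
    robot.gripper_open(); robot.servo_line([*xy,.13],speed=.2)
E
python3 - <<'E'
from h import *
z=pick((.5287,.377),X)
place((.4535,.3225),X,.024,z)
robot.move_pose([.375,.362,.15],X)
print('brass',see((.375,.362),.032),'silver',see((.4535,.3225),.042,name='w2'),'post',see((.4535,.3225),.06,.02))
E
```

```text
pick 0.01767558291761661 0.047286029776891315 [-1.  -0.  -2.2] 4.0833
place True [0.45437133 0.32317518 0.02827904] [-0.9 -1.2  5.8] 5.6917
brass [3.716e-01 3.616e-01 4.640e-02 3.240e-02 1.264e+03] silver [4.526e-01 3.228e-01 5.230e-02 4.250e-02 1.612e+03] post [4.516e-01 3.223e-01 1.730e-02 6.100e-02 3.050e+02]
```

```bash
sleep 0
```

```text
(no output)
```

View pics/w2.png

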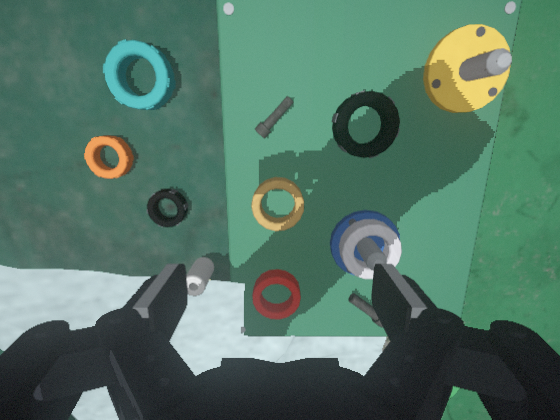

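The silver ring sits flat on the blue foot at (365,245), with its top at 0.0425 m. Brass is at (277,204). Next come brass and then black.

Run:
```python
from h import *
z=pick((.3716,.3616),X)
place((.4528,.3227),X,.042,z)
robot.move_pose([.446,.429,.16],Y)
print('brass',see((.4525,.3227),.060,.03,.004),'black',see((.446,.429),.032),'yfoot',see((.522,.470),.024),'ypost',see((.522,.470),.061,.02,name='w3'))
```

```text
pick 0.017583996798023645 0.04134788736123494 [-0.1 -0.2 -2.3] 9.95
place True [0.45362716 0.32339167 0.04603774] [ 0.3 -0.8  4.1] 11.3667
brass [4.518e-01 3.231e-01 4.730e-02 6.050e-02 1.516e+03] black [4.427e-01 4.283e-01 5.300e-02 3.240e-02 1.757e+03] yfoot [5.210e-01 4.694e-01 6.470e-02 2.470e-02 2.533e+03] ypost [5.213e-01 4.695e-01 1.700e-02 6.210e-02 2.860e+02]
```

View pics/w3.png

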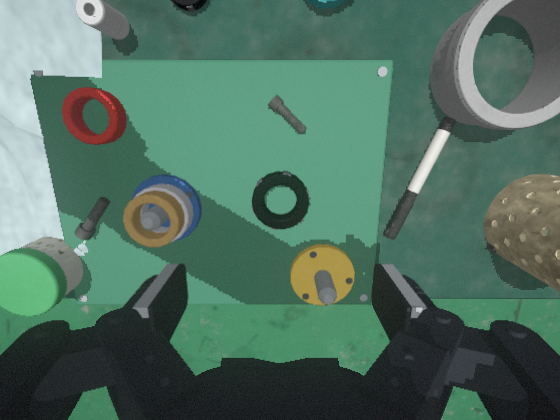

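Brass is down on silver at (155,218), with its top at 0.0605 m. The black nut is at (281,199) and the yellow post at (322,275). Next is black, then an approach to red keeping the elbow leaned to the left, away from the spindle.

Run:
```python
from h import *
z=pick((.4427,.4283),Y)
place((.5212,.4695),Y,.024,z)
robot.move_pose([.375,.362,.17],X); print(robot.get_state()['q'].round(2))
print('black',see((.5212,.4695),.042,name='w4'))
print('red Y',np.round(solver.inverse_kinematics([.371,.273,.17],Y),2),'red diag',np.round(solver.inverse_kinematics([.371,.273,.17],[PI,0,2.4]),2))
c=capture('top');s=capture('scene');save('both',np.hstack([c['pixels'],s['pixels']]),.7)
```

```text
pick 0.017649236481513664 0.04738325626441553 [ 0.8 -0.2 -2. ] 16.3167
place True [0.52208385 0.47029894 0.02837378] [-1.2  0.4  5.5] 17.9167
[-1.05  0.29  0.24  1.98 -0.09  0.89 -0.76]
black [5.220e-01 4.694e-01 5.340e-02 4.250e-02 2.581e+03]
red Y [-0.73  0.19 -0.    2.09  0.    0.86  0.84] red diag [-0.83  0.19  0.12  2.1  -0.03  0.86  0.14]
```

View pics/both.png

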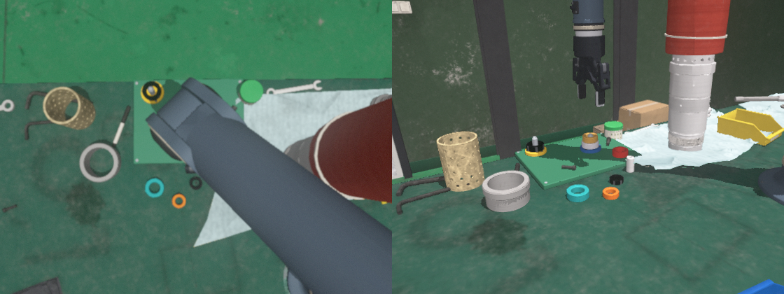

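Black sits on the yellow foot at (151,92) in the left half. At the brass hover the arm clears the spindle. I measure how wide the arm is towards the spindle before going to red.

Run:
```python
from h import *
P=cloud(capture('top')); t=robot.get_state()['ee_pos'][:2]; d=t/np.hypot(*t); n=np.array([d[1],-d[0]])
A=P.reshape(-1,3);A=A[A[:,2]>.15]; a=A[:,:2]@d; b=A[:,:2]@n
sp=np.array([.33,.06]); m=np.hypot(*(A[:,:2]-sp).T)>.11
for lo in np.arange(.05,.55,.05):
    k=m&(a>lo)&(a<lo+.05)&(abs(b)<.13); print(round(lo,2),np.percentile(b[k],[1,99]).round(3),A[k,2].max().round(2),'spindle b',(sp@n-.075).round(3), 'a',(sp@d).round(2)) if k.any() else 0
print(np.round(solver.inverse_kinematics([.371,.273,.17],[PI,0,2.75]),2))
```

```text
0.3 [-0.041  0.034] 0.69 spindle b 0.111 a 0.28
0.35 [-0.041  0.034] 0.67 spindle b 0.111 a 0.28
0.4 [-0.04   0.035] 0.63 spindle b 0.111 a 0.28
0.45 [-0.048  0.038] 0.9 spindle b 0.111 a 0.28
0.5 [-0.049  0.045] 0.55 spindle b 0.111 a 0.28
[-0.78  0.19  0.07  2.1  -0.02  0.86  0.47]
```

The arm's half-width is about 45 mm and 71 mm is free at red, so the reach is safe.

Run:
```python
from h import *
O=[PI,0,2.75]
robot.move_pose([.371,.273,.15],O)
r=see((.371,.273),.032); print('red',r, robot.get_state()['wrist_force'].round(1))
z=pick(r[:2],O,40)
place((.5217,.4694),O,.042,z)
robot.move_pose([.46,.43,.2],O)
print('red',see((.5217,.4694),.060,.03,.004,name='w5'),'black',see((.5217,.4694),.042,.03,.004),'brass',see((.4525,.323),.060,.03,.004))
```

```text
red [3.697e-01 2.712e-01 4.610e-02 3.240e-02 1.264e+03] [-0.2 -0.1 -0.4]
pick 0.017575568340355605 0.04236818335405073 [ 0.8 -0.5 -1.2] 24.2833
place True [0.5225176  0.47017687 0.04591949] [0.5 1.7 3.7] 26.2417
red [5.219e-01 4.688e-01 4.630e-02 6.030e-02 9.950e+02] black [5.178e-01 4.693e-01 5.120e-02 4.230e-02 3.250e+02] brass [4.525e-01 3.234e-01 4.690e-02 6.050e-02 1.052e+03]
```

View pics/w5.png

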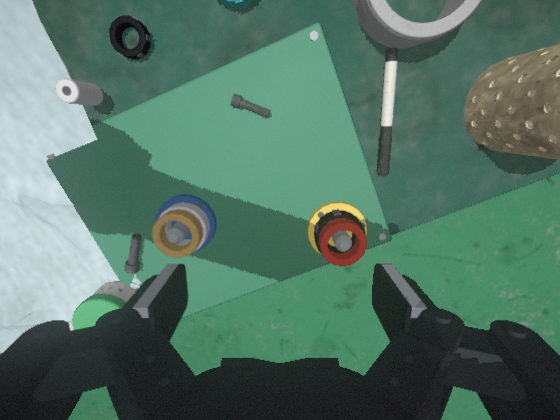

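Both stacks are complete and flat: silver and brass on blue at (180,230), black and red on yellow at (340,240). Each top is near 0.060 m, and the dowel and screws are undisturbed.

```bash
python3 -c "
from h import *
print(robot.close_job())"
```

```text
the job is handed in; nothing more can be done
None
```

I finished both packs and handed the job in: silver with brass on top is on the blue post, black nut with red ring on top is on the yellow post, all measured flat and fully down, and the dowel pin and cap screws were left where they were.

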